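Shut the screw drawers and the chisel box before planing

ROBOT

A 7-joint arm with a two-finger parallel gripper is mounted at the origin on the work surface. World frame = base frame: x ahead of the robot, y to its left, z up, the work surface at z = 0. Lengths are in m, angles in rad, forces in N, time in s.
With the tool pointing down it reaches from about 0.425 to 0.875 m from the base axis. Payload 4.7 kg.
Tool frame: the origin (TCP) lies between the finger pads; the fingertips stand 22 mm ahead of it and the grasp point (between the pads) lies 3 mm ahead of it; z points along the fingers, y is the line along which they close (so a half turn about z gives the same grasp; the last joint's range is limited). The gripper opens to 87 mm and grips with 3 to 60 N. Pads are 19 mm wide; open, the fingers measure 117 mm over their backs; the gripper's body (75 mm by 190 mm) begins 51 mm behind the grasp point.
Start: joints at [-1.245, 0.321, -0.07, 1.45, 0.023, 1.371, -0.057], TCP at [0.199, 0.619, 0.245] pointing down, gripper open.
Joint ranges: [-2.86, 2.86], [-0.3, 2.09], [-1.38, 1.24], [0.06, 2.45], [-1.56, 4.7], [0.09, 2.05], [-2.69, 2.69]. Speed limits (rad/s): [2.57, 2.57, 3.14, 3.14, 3.14, 3.14, 3.14].

INTERFACE

Orientations are given as a rotation vector (axis times angle).
In Python, from bench import ctrl gives the robot as it stands. The module is installed in compiled form; this text tells all that it offers.
- The arm moves only by the tool send_rows, never from a script. Its argument "motion" is a list of rows, each an object with "claw": the opening, from -1 (shut) to 1 (fully open); "slide": the shift along the tool's x, y, z in mm, a list of three; "delta_rot": the turn, a rotation vector about the tool's x, y, z in rad, a list of three. In form: [{"claw": claw, "slide": [x, y, z], "delta_rot": [ax, ay, az]}, ...]. A call has 1 to 5 rows; each row is the pose to reach, as a shift and turn from the pose commanded when the call began, along the tool's axes at that moment; what a row does not reach only later rows make up. A row lasts 1/10 s, in which the tool goes at most 50 mm and 8.59 degrees, less where a joint would pass 70% of its speed; a pose out of reach is approached as far as the arm can. A call with a gripper value outside its range is refused whole. The fingers move at their own pace and stop on an object; "grip_force" is the grip in N (left out, the last holds). Time passes only in rows, so rows that repeat a pose let the fingers close. It gives the time, the measured TCP pose, the force, the opening and the grip force at its end, in the units of the state.
- ctrl.get_state(): the state, without advancing time (a new reading comes with each control period).
- ctrl.get_image(name): name is "scene" or "top"; returns a dict with "color" (384x512x3 uint8, blue, green, red), "fx", "fy", "cx", "cy" (pixels), "k1" (the pictures are not rectified: a ray, as slopes to the right and down, at radius r is drawn at 1 + k1 r^2 times it, then the intrinsics apply), "pose" (4x4, takes a point from camera to world coordinates). Camera axes: x right, y down, z forward; pixel columns grow to the right and rows downward; lengths in m; the calibration is good to about 2 mm. A picture is of the moment at which its call begins. There is no depth.
- ctrl.close_job(): hands the job in; it is judged then, once.
The state is a dict: "time": time; "joint_positions": joint angles; "qd": joint speeds; "joint_torque": joint torques, N m; "position": TCP position; "tool_rot": TCP orientation; "ft_force": force on the tool from outside, world axes, zero at the start; "torque": the same for the moment, N m; "grip_width": opening from 0.0 (shut) to 1.0 (fully open); "grip_force": force on a finger pad.
Only numpy, scipy, OpenCV 4.12 (cv2) and the standard library are available. Lean on these libraries where they do the work, as an engineer would, in place of code of your own. Each camera call takes 0.05 s, during which the arm holds its last target. There are 200 camera calls.

TASK

Planing is about to start and no shavings must get into the hardware: with the fingertips, gently push both open drawers of the screw cabinet fully home, and push the open lid of the chisel box down until it is fully shut. Only push, without pulling a drawer right out, throwing the lid wide open or slamming it, and leave the other things on the bench and on the cabinet where they are.

Things in the scene. Friction and masses are not known exactly. Their poses are not given: they have to be found in the camera images.
- cabinet: wooden screw cabinet fixed to the bench, 180 deep (x) x 260 wide (y) x 100 mm high, with two plywood drawers side by side in its front. Origin at the centre of its underside on the bench; x points from front to back, y to its left seen from the robot, z up. It may stand left or right of the chisel box and be turned up to 0.2 rad.
- drawer_left_front (a point): centre of the outer face of the left (+y) drawer's front, 50 mm above the bench. The front is a flat vertical plywood panel 108 wide x 72 high x 12 mm thick, with a flush brass pull plate and no handle; axes as the cabinet's. Its outer face is 90 mm in front of the cabinet's origin (flush with the cabinet's edges) when shut.
- drawer_right_front (a point): the same point of the right (-y) drawer's front. The drawers' centres lie 62 mm either side of the cabinet's middle.
- drawer_left (a joint): how far the left drawer is pulled out, m: 0 = fully home against its stop, grows towards the robot, at most 0.125; starts 0.03 to 0.10. It slides with about 2 N of friction plus 4 N per m/s and stays where it is left.
- drawer_right (a joint): the same for the right drawer.
- chisel_box: blue chisel box fixed to the bench, open-topped, 180 deep (x) x 260 wide (y) x 80 mm high. Origin at the centre of its underside on the bench; x from front to back, y to its left, z up; turned up to 0.2 rad.
- lid_hinge (a point): middle of the lid's hinge line, along the top of the box's back edge (80 mm above the bench, 90 mm behind the box's origin), axes as the box's.
- lid_edge (a point): middle of the lid's free front edge, on its outer (upper) surface. The lid is a flat plywood board 195 from hinge line to free edge, 270 wide, 10 mm thick (its upper surface is 10 mm above the hinge line when shut), with two painted blue stripes and no handle; it overhangs the box's front by 15 mm when shut. Axes are the lid's: z is normal to its outer surface, -x points from hinge to free edge.
- lid (a joint): opening angle of the lid, rad: 0 = shut, flat on the box; grows as the free edge rises; at most 1.7; starts 0.5 to 1.0. The hinge is stiff (friction 0.5 N m, lid 0.3 kg): the lid stays where it is left, and a push of 2 to 6 N down near its free edge closes it.
- sanding_block: cork-faced wooden sanding block, 60 x 110 x 28 mm, lying on top of the cabinet towards its back; origin at the centre of its underside. Bystander, leave alone.
- hammer: hammer lying on the bench at the left; origin under the handle line. Bystander, leave alone.
- glue: white glue bottle with orange cap, diameter 60, 170 mm tall, standing at the right; origin at the centre of its underside. Bystander, leave alone.
- jar: amber jar with steel lid, diameter 66, 85 mm tall, standing at the front right; origin at the centre of its underside. Bystander, leave alone.
- screwdriver: screwdriver lying crosswise on the bench at the front right, handle about 30 mm thick or less. Bystander, leave alone.
- offcut: pale wooden offcut 50 x 130 x 30 mm lying at the front left; origin at the centre of its underside. Bystander, leave alone.
- spool: turned wooden spool, diameter 64, 70 mm tall, standing behind the cabinet and box; origin at the centre of its underside. Bystander, leave alone.

How it is judged:
By the outcome, as a careful person would: the job done as asked, in the order asked, and still so for the second after the job is handed in, with the robot touching nothing.
It also fails if it takes over 70 s, if anything falls off the work surface, if the arm or the gripper's body presses on something with over 40 N, if the wrist force passes 120 N, or if a joint passes its speed limit or range.

## Working session

There is one attempt and no reset: what is moved stays moved. The work goes in short steps, Python scripts to look and compute and a tool call to move; the robot and the scene stay as the last step left them, time stands still between calls to the robot, and variables do not carry over. Pictures are saved under pics/ and viewed, at most 10 in all, crops included, and the job is handed in when it is done.

Besides the shell and the picture viewer there is one more tool, called after "Emit:" as name(argument=value, ...) on one line, values as JSON. send_rows: Moves the arm, as the interface text tells. Its arguments: {"type":"object","properties":{"motion":{"type":"array","items":{"type":"object","properties":{"claw":{"type":"number"},"slide":{"type":"array","items":{"type":"number"}},"delta_rot":{"type":"array","items":{"type":"number"}}}}},"grip_force":{"type":"number"}},"required":["motion"]}

```bash
mkdir -p pics; cat > h.py <<'E'
import numpy as np, cv2, json
from bench import ctrl
from scipy.spatial.transform import Rotation as R
def grab(n,f):
    im=ctrl.get_image(n); cv2.imwrite(f'pics/{f}.png',im['color']); np.save(f'pics/{f}.npy',im,allow_pickle=True); return im
def load(f): return np.load(f'pics/{f}.npy',allow_pickle=True).item()
def rays(im,px):
    K=np.array([[im['fx'],0,im['cx']],[0,im['fy'],im['cy']],[0,0,1]])
    u=cv2.undistortPoints(np.array(px,float).reshape(-1,1,2),K,np.array([im['k1'],0,0,0,0.])).reshape(-1,2)
    d=np.c_[u,np.ones(len(u))]@im['pose'][:3,:3].T
    return im['pose'][:3,3],d
def onz(im,px,z):
    o,d=rays(im,px); z=np.broadcast_to(z,len(d)); return o+d*((z-o[2])/d[:,2])[:,None]
def tri(im1,p1,im2,p2):
    o1,d1=rays(im1,p1);o2,d2=rays(im2,p2);out=[]
    for a,b in zip(d1,d2):
        s=np.linalg.lstsq(np.c_[a,-b],o2-o1,rcond=None)[0]
        q1=o1+a*s[0];q2=o2+b*s[1]; out.append(np.r_[(q1+q2)/2,np.linalg.norm(q1-q2)])
    return np.array(out)
E
python3 - <<'E'
from h import *
np.set_printoptions(precision=3,suppress=True)
for n in("scene","top"):
    im=grab(n,n+'0'); print(n,im['fx'],im['k1'],im['pose'])
    cv2.imwrite(f'pics/{n}0b.png',cv2.resize(im['color'],(800,600),interpolation=cv2.INTER_CUBIC))
s=ctrl.get_state();print(s)
E
```

```text
scene 420.6895430590414 -0.1337550016194921 [[-0.796  0.483 -0.364  1.005]
 [ 0.605  0.635 -0.48   0.674]
 [-0.001 -0.603 -0.798  1.164]
 [ 0.     0.     0.     1.   ]]
top 414.885276585187 -0.13370735127580394 [[ 0.019 -0.981  0.192  0.3  ]
 [-1.    -0.017  0.013  0.015]
 [-0.009 -0.192 -0.981  1.389]
 [ 0.     0.     0.     1.   ]]
{'time': 0.1, 'joint_positions': array([-1.245,  0.322, -0.07 ,  1.452,  0.023,  1.371, -0.057]), 'qd': array([-0.002, -0.003,  0.001, -0.003,  0.001,  0.001, -0.001]), 'joint_torque': array([ -0.   , -49.257,  -0.406, -31.34 ,  -0.064,   0.039,   0.   ]), 'position': array([0.199, 0.618, 0.244]), 'tool_rot': array([-0.488, -3.103,  0.003]), 'ft_force': array([ 0.116, -0.288, -0.289]), 'torque': array([-0.005, -0.039, -0.019]), 'grip_force': 0.0, 'grip_width': 1.0007456547545506}
```

View pics/scene0b.png

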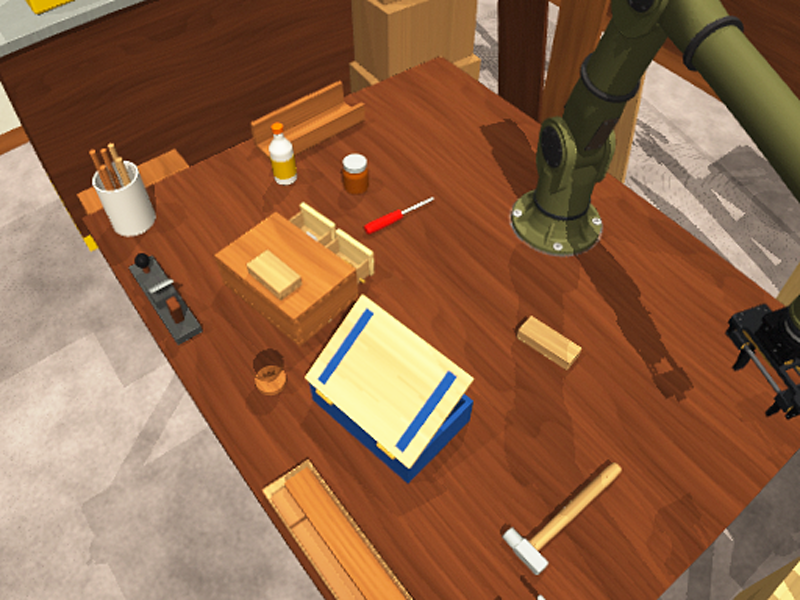

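View pics/top0b.png

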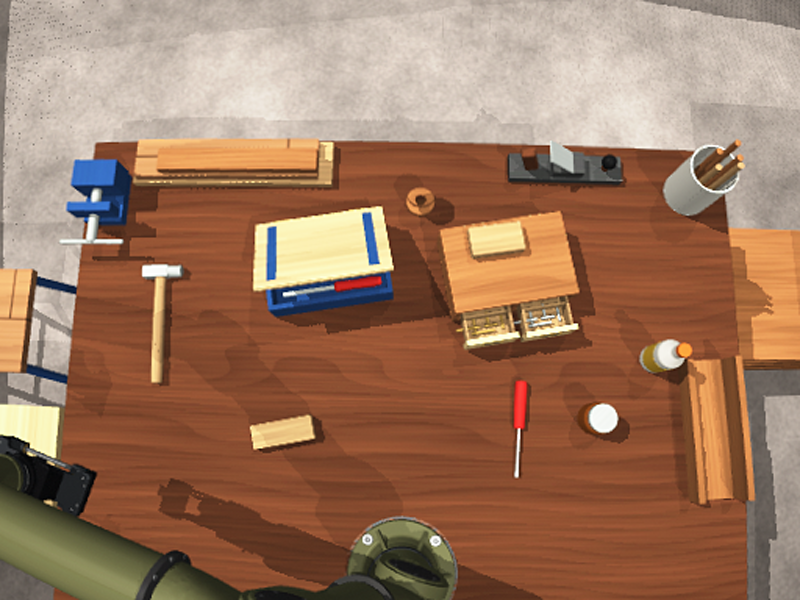

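The top view (800x600 scale) shows the cabinet on the right, with top corners at about (440,229), (562,211), (579,293) and (455,313). Its two drawers have front edges near (465,345)-(579,328). The chisel box is on the left, with the lid's free edge at (254,290)-(394,271). The screwdriver is at (520,400), the jar at (600,418) and the offcut at (283,432).

```bash
python3 - <<'E'
from h import *
np.set_printoptions(precision=4,suppress=True)
t=load('top0');s=load('scene0');k=.64
T=np.array([[254,290],[394,271],[254,224],[383,207]])*k
S=np.array([[472,380],[365,297],[406,463],[307,378]])*k
print('lid L,R free; L,R hinge');print(tri(t,T,s,S))
print('cab top');print(onz(t,np.array([[440,229],[562,211],[579,293],[455,313]])*k,.1))
print('drawers');print(onz(t,np.array([[465,348],[519,339],[526,338],[579,327]])*k,.086))
print('screwdriver, jar, offcut');print(onz(t,np.array([[520,382],[517,476],[600,418],[314,417],[252,445]])*k,[.02,.01,.085,.03,.03]))
a=t['color'][180:230,280:380]; b=t['color'][125:205,150:260]
cv2.imwrite('pics/c1.png',cv2.resize(a,(800,400),interpolation=cv2.INTER_CUBIC))
E
```

```text
lid L,R free; L,R hinge
[[0.5518 0.2909 0.1861 0.0006]
 [0.5925 0.026  0.1806 0.0063]
 [0.7117 0.3171 0.1037 0.0042]
 [0.7547 0.0531 0.0827 0.0086]]
cab top
[[ 0.7058 -0.0695  0.1   ]
 [ 0.7509 -0.3269  0.1   ]
 [ 0.5752 -0.3557  0.1   ]
 [ 0.5294 -0.1004  0.1   ]]
drawers
[[ 0.4603 -0.122   0.086 ]
 [ 0.4804 -0.2322  0.086 ]
 [ 0.4826 -0.2466  0.086 ]
 [ 0.5069 -0.3571  0.086 ]]
screwdriver, jar, offcut
[[ 0.3979 -0.2455  0.02  ]
 [ 0.2021 -0.2394  0.01  ]
 [ 0.3223 -0.3953  0.085 ]
 [ 0.3172  0.1856  0.03  ]
 [ 0.2559  0.3131  0.03  ]]
```

View pics/c1.png

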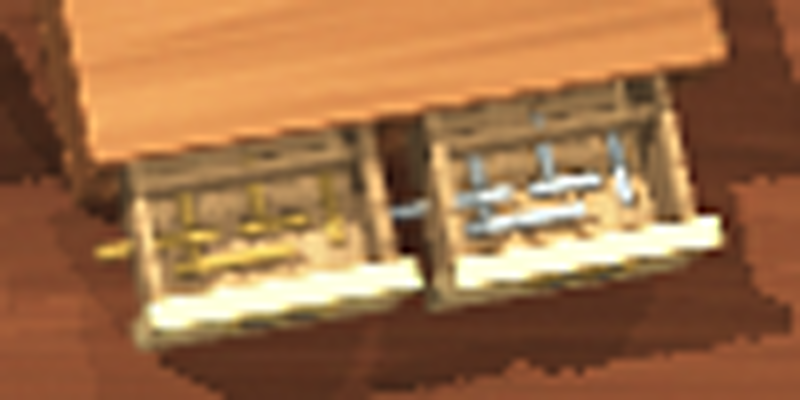

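The crop shows the drawers' bright top edges. The left runs (150,330)-(422,288) and the right (455,290)-(722,245), so each drawer is about 70 mm out. Cabinet yaw is about 0.176 rad, and the measured widths match the given sizes.

```bash
cat >> h.py <<'E'
def plan(wps,st=None):
    """wps: (x,y,z,psi_deg of tool x), tool down (or a Rotation as 4th); prints slide mm / delta_rot"""
    s=st or ctrl.get_state(); p=s['position']; r=R.from_rotvec(s['tool_rot'])
    for w in wps:
        q=np.array(w[:3]); g=w[3]
        if not isinstance(g,R): g=R.from_euler('z',g,degrees=True)*R.from_euler('x',180,degrees=True)
        print(np.round(r.inv().apply(q-p)*1000,0),np.round((r.inv()*g).as_rotvec(),3)); p,r=q,g
E
python3 - <<'E'
from h import *
t=load('top0')
px=np.array([[298.75,221.25],[332.75,216],[336.9,216.3],[370.3,210.6]]);P=onz(t,px,.086);print(P.round(4))
c,s=np.cos(.176),np.sin(.176);ex=np.array([c,s,0])
m=np.array([.5523,-.228,0])
print('out',((m-P)@ex).round(4))
plan([(.34,.53,.33,128),(.46,.36,.33,94),(.50,.13,.33,60),(.47,-.08,.30,30),(.425,-.185,.20,10.1)])
E
```

```text
[[ 0.4651 -0.1256  0.086 ]
 [ 0.4835 -0.2341  0.086 ]
 [ 0.4827 -0.2474  0.086 ]
 [ 0.5026 -0.3561  0.086 ]]
out [0.068  0.0689 0.0719 0.0714]
[-161.  -41.  -86.] [-0.002  0.001  0.596]
[-208.  -10.   -0.] [ 0.    -0.     0.593]
[-232.   24.    0.] [ 0.    -0.     0.593]
[-197.   79.   30.] [-0.    -0.     0.524]
[-91.  68. 100.] [ 0.    -0.     0.347]
```

Emit:
send_rows(motion=[{"claw":-1,"slide":[-32,-8,-17],"delta_rot":[0,0,0.12]},{"claw":-1,"slide":[-64,-16,-34],"delta_rot":[0,0,0.24]},{"claw":-1,"slide":[-97,-25,-52],"delta_rot":[0,0,0.36]},{"claw":-1,"slide":[-129,-33,-69],"delta_rot":[0,0,0.48]},{"claw":-1,"slide":[-161,-41,-86],"delta_rot":[0,0,0.596]}], grip_force=10)

```text
time: 0.6
position: [0.341, 0.5292, 0.3308]
tool_rot: [-1.384, -2.82, 0.001]
ft_force: [0.2, -0.4, 0.5]
grip_width: 0.631
grip_force: 0.0
```

Emit:
send_rows(motion=[{"claw":-1,"slide":[-42,-2,0],"delta_rot":[0,0,0.12]},{"claw":-1,"slide":[-83,-4,0],"delta_rot":[0,0,0.24]},{"claw":-1,"slide":[-125,-6,0],"delta_rot":[0,0,0.36]},{"claw":-1,"slide":[-166,-8,0],"delta_rot":[0,0,0.48]},{"claw":-1,"slide":[-208,-10,0],"delta_rot":[0,0,0.593]}])

```text
time: 1.1
position: [0.4607, 0.3586, 0.3302]
tool_rot: [-2.147, -2.293, 0.001]
ft_force: [-0.9, 0.3, -0.6]
grip_width: 0.172
grip_force: 0.0
```

Emit:
send_rows(motion=[{"claw":-1,"slide":[-46,5,0],"delta_rot":[0,0,0.12]},{"claw":-1,"slide":[-93,10,0],"delta_rot":[0,0,0.24]},{"claw":-1,"slide":[-139,14,0],"delta_rot":[0,0,0.36]},{"claw":-1,"slide":[-186,19,0],"delta_rot":[0,0,0.48]},{"claw":-1,"slide":[-232,24,0],"delta_rot":[0,0,0.593]}])

```text
time: 1.6
position: [0.5002, 0.1283, 0.3303]
tool_rot: [-2.724, -1.565, 0.0]
ft_force: [0.9, -0.6, -0.2]
grip_width: 0.005
grip_force: 0.0
```

Emit:
send_rows(motion=[{"claw":-1,"slide":[-40,16,6],"delta_rot":[0,0,0.105]},{"claw":-1,"slide":[-80,32,12],"delta_rot":[0,0,0.21]},{"claw":-1,"slide":[-120,48,18],"delta_rot":[0,0,0.315]},{"claw":-1,"slide":[-160,64,24],"delta_rot":[0,0,0.42]},{"claw":-1,"slide":[-197,79,30],"delta_rot":[0,0,0.524]}])

```text
time: 2.1
position: [0.4696, -0.0817, 0.3001]
tool_rot: [-3.036, -0.806, -0.0]
ft_force: [0.7, -0.7, -0.1]
grip_width: 0.007
grip_force: 0.0
```

```bash
python3 - <<'E'
from h import *
plan([(.44,-.185,.20,10.1),(.44,-.185,.08,10.1)])
E
```

```text
[-77.  75. 100.] [-0.    -0.     0.343]
[  0.  -0. 120.] [0. 0. 0.]
```

Emit:
send_rows(motion=[{"claw":-1,"slide":[-20,19,25],"delta_rot":[0,0,0.09]},{"claw":-1,"slide":[-39,38,50],"delta_rot":[0,0,0.18]},{"claw":-1,"slide":[-58,56,75],"delta_rot":[0,0,0.27]},{"claw":-1,"slide":[-77,75,100],"delta_rot":[0,0,0.343]},{"claw":-1,"slide":[-77,75,100],"delta_rot":[0,0,0.343]}])

```text
time: 2.6
position: [0.4374, -0.1864, 0.1974]
tool_rot: [-3.13, -0.272, 0.01]
ft_force: [-0.4, -0.6, -0.5]
grip_width: 0.007
grip_force: 0.0
```

Emit:
send_rows(motion=[{"claw":-1,"slide":[0,0,30],"delta_rot":[0,0,0]},{"claw":-1,"slide":[0,0,60],"delta_rot":[0,0,0]},{"claw":-1,"slide":[0,0,90],"delta_rot":[0,0,0]},{"claw":-1,"slide":[0,0,120],"delta_rot":[0,0,0]},{"claw":-1,"slide":[0,0,120],"delta_rot":[0,0,0]}])

```text
time: 3.1
position: [0.4386, -0.1816, 0.0775]
tool_rot: [-3.127, -0.285, 0.012]
ft_force: [-0.5, 0.1, -1.2]
grip_width: 0.007
grip_force: 0.0
```

Emit:
send_rows(motion=[{"claw":-1,"slide":[5,0,0],"delta_rot":[0,0,0]},{"claw":-1,"slide":[10,0,0],"delta_rot":[0,0,0]},{"claw":-1,"slide":[15,0,0],"delta_rot":[0,0,0]},{"claw":-1,"slide":[20,0,0],"delta_rot":[0,0,0]},{"claw":-1,"slide":[25,0,0],"delta_rot":[0,0,0]}])

```text
time: 3.6
position: [0.4664, -0.1786, 0.0811]
tool_rot: [-3.129, -0.284, -0.0]
ft_force: [-2.8, -0.4, 1.4]
grip_width: 0.004
grip_force: 1.1
```

Emit:
send_rows(motion=[{"claw":-1,"slide":[5,0,0],"delta_rot":[0,0,0]},{"claw":-1,"slide":[10,0,0],"delta_rot":[0,0,0]},{"claw":-1,"slide":[15,0,0],"delta_rot":[0,0,0]},{"claw":-1,"slide":[20,0,0],"delta_rot":[0,0,0]},{"claw":-1,"slide":[25,0,0],"delta_rot":[0,0,0]}])

```text
time: 4.1
position: [0.4908, -0.1741, 0.0805]
tool_rot: [-3.129, -0.284, 0.0]
ft_force: [-1.7, -0.8, 1.8]
grip_width: 0.001
grip_force: 1.1
```

Emit:
send_rows(motion=[{"claw":-1,"slide":[5,0,0],"delta_rot":[0,0,0]},{"claw":-1,"slide":[10,0,0],"delta_rot":[0,0,0]},{"claw":-1,"slide":[15,0,0],"delta_rot":[0,0,0]},{"claw":-1,"slide":[20,0,0],"delta_rot":[0,0,0]},{"claw":-1,"slide":[25,0,0],"delta_rot":[0,0,0]}])

```text
time: 4.6
position: [0.5154, -0.1696, 0.0805]
tool_rot: [-3.129, -0.284, 0.0]
ft_force: [-2.2, 0.3, 0.7]
grip_width: 0.008
grip_force: 1.1
```

Emit:
send_rows(motion=[{"claw":-1,"slide":[2,0,0],"delta_rot":[0,0,0]},{"claw":-1,"slide":[4,0,0],"delta_rot":[0,0,0]},{"claw":-1,"slide":[6,0,0],"delta_rot":[0,0,0]},{"claw":-1,"slide":[8,0,0],"delta_rot":[0,0,0]},{"claw":-1,"slide":[10,0,0],"delta_rot":[0,0,0]}])

```text
time: 5.1
position: [0.5249, -0.1677, 0.0805]
tool_rot: [-3.128, -0.284, 0.0]
ft_force: [-2.0, 0.3, 0.6]
grip_width: 0.005
grip_force: 1.0
```

Emit:
send_rows(motion=[{"claw":-1,"slide":[1,0,0],"delta_rot":[0,0,0]},{"claw":-1,"slide":[2,0,0],"delta_rot":[0,0,0]},{"claw":-1,"slide":[3,0,0],"delta_rot":[0,0,0]},{"claw":-1,"slide":[4,0,0],"delta_rot":[0,0,0]}])

```text
time: 5.5
position: [0.5288, -0.167, 0.0805]
tool_rot: [-3.128, -0.284, 0.0]
ft_force: [-1.3, 0.2, 0.2]
grip_width: 0.008
grip_force: 1.0
```

Emit:
send_rows(motion=[{"claw":-1,"slide":[1,0,0],"delta_rot":[0,0,0]},{"claw":-1,"slide":[2,0,0],"delta_rot":[0,0,0]},{"claw":-1,"slide":[3,0,0],"delta_rot":[0,0,0]}])

```text
time: 5.8
position: [0.5302, -0.1668, 0.0804]
tool_rot: [-3.128, -0.283, 0.006]
ft_force: [-7.5, 0.3, 5.9]
grip_width: 0.005
grip_force: 4.4
```

Emit:
send_rows(motion=[{"claw":-1,"slide":[1,0,0],"delta_rot":[0,0,0]},{"claw":-1,"slide":[2,0,0],"delta_rot":[0,0,0]}])

```text
time: 6.0
position: [0.5302, -0.1669, 0.0802]
tool_rot: [-3.127, -0.282, 0.012]
ft_force: [-14.0, 0.3, 9.4]
grip_width: 0.006
grip_force: 6.9
```

Emit:
send_rows(motion=[{"claw":-1,"slide":[-20,0,0],"delta_rot":[0,0,0]},{"claw":-1,"slide":[-45,0,0],"delta_rot":[0,0,0]},{"claw":-1,"slide":[-75,0,0],"delta_rot":[0,0,0]},{"claw":-1,"slide":[-100,0,0],"delta_rot":[0,0,0]},{"claw":-1,"slide":[-100,0,0],"delta_rot":[0,0,0]}])

```text
time: 6.5
position: [0.4333, -0.185, 0.0805]
tool_rot: [-3.128, -0.279, -0.001]
ft_force: [-0.5, -0.6, -0.1]
grip_width: 0.003
grip_force: 0.0
```

Emit:
send_rows(motion=[{"claw":-1,"slide":[0,30,0],"delta_rot":[0,0,0]},{"claw":-1,"slide":[0,60,0],"delta_rot":[0,0,0]},{"claw":-1,"slide":[0,90,0],"delta_rot":[0,0,0]},{"claw":-1,"slide":[0,124,0],"delta_rot":[0,0,0]},{"claw":-1,"slide":[0,124,0],"delta_rot":[0,0,0]}])

```text
time: 7.0
position: [0.4591, -0.3118, 0.0814]
tool_rot: [3.123, 0.276, 0.003]
ft_force: [-0.6, -0.8, 0.7]
grip_width: 0.003
grip_force: 0.0
```

Emit:
send_rows(motion=[{"claw":-1,"slide":[5,0,0],"delta_rot":[0,0,0]},{"claw":-1,"slide":[10,0,0],"delta_rot":[0,0,0]},{"claw":-1,"slide":[15,0,0],"delta_rot":[0,0,0]},{"claw":-1,"slide":[20,0,0],"delta_rot":[0,0,0]},{"claw":-1,"slide":[25,0,0],"delta_rot":[0,0,0]}])

```text
time: 7.5
position: [0.4831, -0.3007, 0.0806]
tool_rot: [-3.128, -0.286, -0.001]
ft_force: [-1.9, 0.5, 1.3]
grip_width: 0.006
grip_force: 1.4
```

Emit:
send_rows(motion=[{"claw":-1,"slide":[5,0,0],"delta_rot":[0,0,0]},{"claw":-1,"slide":[10,0,0],"delta_rot":[0,0,0]},{"claw":-1,"slide":[15,0,0],"delta_rot":[0,0,0]},{"claw":-1,"slide":[20,0,0],"delta_rot":[0,0,0]},{"claw":-1,"slide":[25,0,0],"delta_rot":[0,0,0]}])

```text
time: 8.0
position: [0.507, -0.297, 0.0803]
tool_rot: [-3.128, -0.284, 0.001]
ft_force: [-2.9, 1.0, 0.2]
grip_width: 0.004
grip_force: 1.1
```

Emit:
send_rows(motion=[{"claw":-1,"slide":[5,0,0],"delta_rot":[0,0,0]},{"claw":-1,"slide":[10,0,0],"delta_rot":[0,0,0]},{"claw":-1,"slide":[15,0,0],"delta_rot":[0,0,0]},{"claw":-1,"slide":[20,0,0],"delta_rot":[0,0,0]},{"claw":-1,"slide":[25,0,0],"delta_rot":[0,0,0]}])

```text
time: 8.5
position: [0.5318, -0.2927, 0.0805]
tool_rot: [3.129, 0.284, -0.0]
ft_force: [-2.6, 0.0, -1.1]
grip_width: 0.007
grip_force: 1.1
```

Emit:
send_rows(motion=[{"claw":-1,"slide":[3,0,0],"delta_rot":[0,0,0]},{"claw":-1,"slide":[6,0,0],"delta_rot":[0,0,0]},{"claw":-1,"slide":[9,0,0],"delta_rot":[0,0,0]},{"claw":-1,"slide":[12,0,0],"delta_rot":[0,0,0]},{"claw":-1,"slide":[14,0,0],"delta_rot":[0,0,0]}])

```text
time: 9.0
position: [0.5455, -0.2902, 0.0805]
tool_rot: [3.129, 0.284, 0.0]
ft_force: [-2.8, 1.1, -0.4]
grip_width: 0.008
grip_force: 1.0
```

Emit:
send_rows(motion=[{"claw":-1,"slide":[1,0,0],"delta_rot":[0,0,0]},{"claw":-1,"slide":[2,0,0],"delta_rot":[0,0,0]},{"claw":-1,"slide":[3,0,0],"delta_rot":[0,0,0]},{"claw":-1,"slide":[4,0,0],"delta_rot":[0,0,0]}])

```text
time: 9.4
position: [0.5492, -0.2895, 0.0806]
tool_rot: [-3.129, -0.283, -0.0]
ft_force: [-2.4, 0.7, -0.6]
grip_width: 0.005
grip_force: 1.0
```

Emit:
send_rows(motion=[{"claw":-1,"slide":[1,0,0],"delta_rot":[0,0,0]},{"claw":-1,"slide":[2,0,0],"delta_rot":[0,0,0]},{"claw":-1,"slide":[3,0,0],"delta_rot":[0,0,0]},{"claw":-1,"slide":[4,0,0],"delta_rot":[0,0,0]}])

```text
time: 9.8
position: [0.5528, -0.2888, 0.0805]
tool_rot: [-3.129, -0.284, 0.001]
ft_force: [-4.4, 0.6, 2.3]
grip_width: 0.006
grip_force: 2.3
```

Emit:
send_rows(motion=[{"claw":-1,"slide":[1,0,0],"delta_rot":[0,0,0]},{"claw":-1,"slide":[1.5,0,0],"delta_rot":[0,0,0]}])

```text
time: 10.0
position: [0.5528, -0.2888, 0.0806]
tool_rot: [-3.128, -0.283, 0.005]
ft_force: [-8.3, 2.6, 4.5]
grip_width: 0.009
grip_force: 3.9
```

Emit:
send_rows(motion=[{"claw":-1,"slide":[-20,0,0],"delta_rot":[0,0,0]},{"claw":-1,"slide":[-50,0,0],"delta_rot":[0,0,0]},{"claw":-1,"slide":[-70,0,0],"delta_rot":[0,0,0]},{"claw":-1,"slide":[-70,0,-40],"delta_rot":[0,0,0]},{"claw":-1,"slide":[-70,0,-80],"delta_rot":[0,0,0]}])

```text
time: 10.5
position: [0.4853, -0.3013, 0.1613]
tool_rot: [-3.129, -0.281, -0.001]
ft_force: [0.8, 0.0, 0.8]
grip_width: 0.007
grip_force: 0.0
```

Emit:
send_rows(motion=[{"claw":-1,"slide":[0,0,-40],"delta_rot":[0,0,0]},{"claw":-1,"slide":[0,0,-80],"delta_rot":[0,0,0]},{"claw":-1,"slide":[0,0,-120],"delta_rot":[0,0,0]},{"claw":-1,"slide":[0,0,-160],"delta_rot":[0,0,0]},{"claw":-1,"slide":[0,0,-160],"delta_rot":[0,0,0]}])

```text
time: 11.0
position: [0.4887, -0.3033, 0.3272]
tool_rot: [3.123, 0.283, 0.019]
ft_force: [-0.3, -1.0, -0.2]
grip_width: 0.008
grip_force: 0.0
```

```bash
python3 - <<'E'
from h import *
im=grab('top','top1'); cv2.imwrite('pics/c2.png',cv2.resize(im['color'][110:240,140:390],(800,416),interpolation=cv2.INTER_CUBIC))
print(ctrl.get_state()['position'],ctrl.get_state()['joint_positions'].round(2))
plan([(.59,.162,.32,9.5),(.59,.162,.22,9.5)])
E
```

```text
[ 0.48776615 -0.30243017  0.32424925] [-0.27  0.16  0.89  1.55 -0.13  1.48 -0.77]
[ 184. -438.    4.] [ 0.004 -0.008  0.015]
[  0.  -0. 100.] [0. 0. 0.]
```

View pics/c2.png

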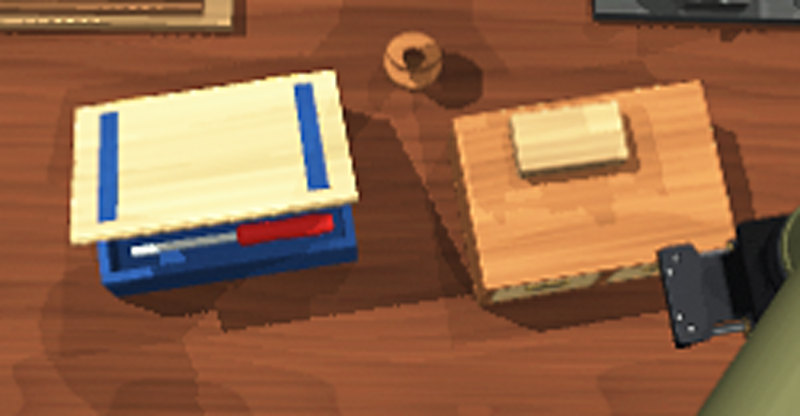

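The crop shows both drawers flush under the cabinet's front edge, from (485,300) to about (660,270). The sanding block hasn't moved. The lid's free edge runs from (72,243) to (357,202).

Emit:
send_rows(motion=[{"claw":-1,"slide":[18,-44,0],"delta_rot":[0,0,0]},{"claw":-1,"slide":[36,-88,0],"delta_rot":[0,0,0]},{"claw":-1,"slide":[54,-132,0],"delta_rot":[0,0,0]},{"claw":-1,"slide":[72,-176,0],"delta_rot":[0,0,0]},{"claw":-1,"slide":[92,-219,0],"delta_rot":[0,0,0.01]}])

```text
time: 11.55
position: [0.537, -0.0669, 0.32]
tool_rot: [-3.129, -0.268, -0.001]
ft_force: [0.7, -0.7, -0.1]
grip_width: 0.004
grip_force: 0.0
```

Emit:
send_rows(motion=[{"claw":-1,"slide":[18,-44,0],"delta_rot":[0,0,0]},{"claw":-1,"slide":[36,-88,0],"delta_rot":[0,0,0]},{"claw":-1,"slide":[54,-132,0],"delta_rot":[0,0,0]},{"claw":-1,"slide":[72,-176,0],"delta_rot":[0,0,0]},{"claw":-1,"slide":[92,-219,0],"delta_rot":[0,0,0]}])

```text
time: 12.05
position: [0.5904, 0.1648, 0.3197]
tool_rot: [-3.129, -0.269, -0.0]
ft_force: [0.2, -0.1, 1.2]
grip_width: 0.01
grip_force: 0.0
```

Emit:
send_rows(motion=[{"claw":-1,"slide":[0,0,0],"delta_rot":[0,0,0]},{"claw":-1,"slide":[0,0,30],"delta_rot":[0,0,0]},{"claw":-1,"slide":[0,0,60],"delta_rot":[0,0,0]},{"claw":-1,"slide":[0,0,85],"delta_rot":[0,0,0]},{"claw":-1,"slide":[0,0,95],"delta_rot":[0,0,0]}])

```text
time: 12.55
position: [0.5886, 0.1621, 0.2218]
tool_rot: [3.129, 0.268, -0.007]
ft_force: [-0.7, -1.1, -0.0]
grip_width: 0.008
grip_force: 0.0
```

Emit:
send_rows(motion=[{"claw":-1,"slide":[0,0,5],"delta_rot":[0,0,0]},{"claw":-1,"slide":[0,0,10],"delta_rot":[0,0,0]},{"claw":-1,"slide":[0,0,15],"delta_rot":[0,0,0]},{"claw":-1,"slide":[0,0,20],"delta_rot":[0,0,0]},{"claw":-1,"slide":[0,0,25],"delta_rot":[0,0,0]}])

```text
time: 13.05
position: [0.5908, 0.1625, 0.2011]
tool_rot: [-3.129, -0.268, -0.003]
ft_force: [0.1, -0.4, 1.4]
grip_width: 0.008
grip_force: 0.6
```

Emit:
send_rows(motion=[{"claw":-1,"slide":[0,0,5],"delta_rot":[0,0,0]},{"claw":-1,"slide":[0,0,10],"delta_rot":[0,0,0]},{"claw":-1,"slide":[0,0,15],"delta_rot":[0,0,0]},{"claw":-1,"slide":[0,0,20],"delta_rot":[0,0,0]},{"claw":-1,"slide":[0,0,25],"delta_rot":[0,0,0]}])

```text
time: 13.55
position: [0.5902, 0.1623, 0.1751]
tool_rot: [-3.13, -0.268, 0.0]
ft_force: [0.3, 0.7, 1.3]
grip_width: 0.006
grip_force: 0.6
```

Emit:
send_rows(motion=[{"claw":-1,"slide":[0,0,5],"delta_rot":[0,0,0]},{"claw":-1,"slide":[0,0,10],"delta_rot":[0,0,0]},{"claw":-1,"slide":[0,0,15],"delta_rot":[0,0,0]},{"claw":-1,"slide":[0,0,20],"delta_rot":[0,0,0]},{"claw":-1,"slide":[0,0,25],"delta_rot":[0,0,0]}])

```text
time: 14.05
position: [0.5902, 0.1623, 0.1501]
tool_rot: [-3.13, -0.268, 0.0]
ft_force: [-0.9, -0.0, 0.9]
grip_width: 0.003
grip_force: 0.6
```

Emit:
send_rows(motion=[{"claw":-1,"slide":[0,0,4],"delta_rot":[0,0,0]},{"claw":-1,"slide":[0,0,8],"delta_rot":[0,0,0]},{"claw":-1,"slide":[0,0,12],"delta_rot":[0,0,0]},{"claw":-1,"slide":[0,0,16],"delta_rot":[0,0,0]},{"claw":-1,"slide":[0,0,20],"delta_rot":[0,0,0]}])

```text
time: 14.55
position: [0.5902, 0.1623, 0.1303]
tool_rot: [-3.13, -0.268, -0.0]
ft_force: [-0.9, -0.3, 1.8]
grip_width: 0.003
grip_force: 0.6
```

Emit:
send_rows(motion=[{"claw":-1,"slide":[0,0,2],"delta_rot":[0,0,0]},{"claw":-1,"slide":[0,0,4],"delta_rot":[0,0,0]},{"claw":-1,"slide":[0,0,6],"delta_rot":[0,0,0]},{"claw":-1,"slide":[0,0,8],"delta_rot":[0,0,0]},{"claw":-1,"slide":[0,0,10],"delta_rot":[0,0,0]}])

```text
time: 15.05
position: [0.5903, 0.1624, 0.1205]
tool_rot: [-3.13, -0.268, -0.0]
ft_force: [-0.4, -0.1, 1.1]
grip_width: 0.009
grip_force: 0.6
```

Emit:
send_rows(motion=[{"claw":-1,"slide":[0,0,1.5],"delta_rot":[0,0,0]},{"claw":-1,"slide":[0,0,3],"delta_rot":[0,0,0]},{"claw":-1,"slide":[0,0,4.5],"delta_rot":[0,0,0]},{"claw":-1,"slide":[0,0,6],"delta_rot":[0,0,0]}])

```text
time: 15.45
position: [0.5903, 0.1623, 0.1145]
tool_rot: [-3.13, -0.268, -0.0]
ft_force: [-0.2, -1.3, 0.9]
grip_width: 0.003
grip_force: 0.6
```

Emit:
send_rows(motion=[{"claw":-1,"slide":[0,0,1],"delta_rot":[0,0,0]},{"claw":-1,"slide":[0,0,2],"delta_rot":[0,0,0]},{"claw":-1,"slide":[0,0,3],"delta_rot":[0,0,0]}])

```text
time: 15.75
position: [0.5903, 0.1623, 0.1124]
tool_rot: [-3.13, -0.268, 0.0]
ft_force: [-5.2, -1.1, 10.1]
grip_width: 0.006
grip_force: 5.4
```

Emit:
send_rows(motion=[{"claw":-1,"slide":[0,0,0.5],"delta_rot":[0,0,0]},{"claw":-1,"slide":[0,0,-15],"delta_rot":[0,0,0]},{"claw":-1,"slide":[0,0,-50],"delta_rot":[0,0,0]},{"claw":-1,"slide":[0,0,-95],"delta_rot":[0,0,0]},{"claw":-1,"slide":[0,0,-140],"delta_rot":[0,0,0]}])

```text
time: 16.25
position: [0.5902, 0.1621, 0.2536]
tool_rot: [3.13, 0.267, 0.001]
ft_force: [0.7, 0.2, 0.3]
grip_width: 0.009
grip_force: 0.0
```

Emit:
send_rows(motion=[{"claw":-1,"slide":[-25,0,-40],"delta_rot":[0,0,0]},{"claw":-1,"slide":[-60,0,-80],"delta_rot":[0,0,0]},{"claw":-1,"slide":[-90,0,-100],"delta_rot":[0,0,0]},{"claw":-1,"slide":[-90,0,-100],"delta_rot":[0,0,0]},{"claw":-1,"slide":[-90,0,-100],"delta_rot":[0,0,0]}])

```text
time: 16.75
position: [0.5019, 0.1471, 0.3528]
tool_rot: [-3.128, -0.268, -0.005]
ft_force: [0.3, -0.6, -0.4]
grip_width: 0.008
grip_force: 0.0
```

```bash
python3 - <<'E'
from h import *
a=grab('top','top2')['color'];b=grab('scene','scene2')['color']
cv2.imwrite('pics/f.png',np.vstack([cv2.resize(x,(800,300),interpolation=cv2.INTER_CUBIC) for x in (a[110:250,130:503],b[115:315,0:512][:192])]))
E
```

```text
(no output)
```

View pics/f.png

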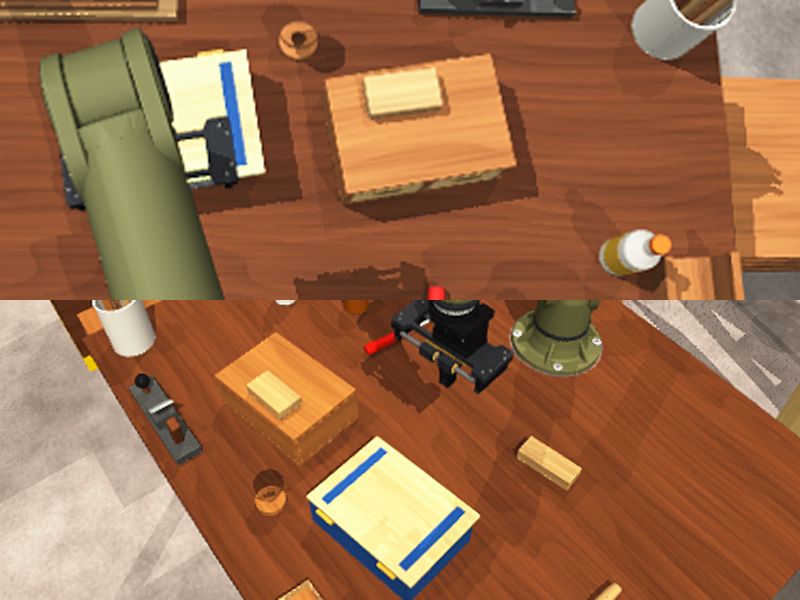

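The lid lies flat on the box, with corners at (378,438), (480,515) and (308,495) in the lower view. Both drawers are flush, at (350,195)-(515,170) in the upper view. The bystanders in view haven't moved and the arm is clear.

```bash
python3 -c "
from bench import ctrl
print(ctrl.close_job())"
```

```text
the job is handed in; nothing more can be done
None
```

Both drawers are pushed fully home and the chisel-box lid is shut; the final pictures show the bystanders in view unmoved and the arm clear, and the job is handed in at about 17 s.

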